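# Put the mixed-up supplies back on their kit boards

### The job

Each of the four kit boards on the bench should carry, in the middle of its grey pad, the supply that goes with the tool or part fastened on it: the tin of screws with the angle bracket, the glue bottle with the C-clamp, the tape measure with the marker pen, the small roll of black tape with the switch box. They have been mixed up and all four pads are taken, so use the empty cork mat as the free spot while you exchange them. Keep every supply upright all the time and leave all four standing centred on their own pads, let go and at rest.

Things in the scene. Friction and masses are not known exactly. Their poses are not given: they have to be found in the camera images.
- screw_tin_mid (a point): Low round tin of screws with a white press lid: lid 68 mm across, body under it 64 mm, 44 mm high, 0.18 kg. Point: its centre, 22 mm above its underside; z is its upright axis.
- wood_glue_mid (a point): Wood glue bottle with a pointed orange nozzle: round body 58 mm across up to 120 mm, then the nozzle (26 mm across, narrowing), 166 mm high in all, 0.25 kg. Point: its centre, 83 mm above its underside; z is its upright axis.
- tape_measure_mid (a point): Yellow tape measure standing on edge: case 34 mm thick, 72 mm long, 62 mm high, 0.28 kg; the hook sticks out a little at the +y end (39 x 90 mm over all). Point: centre of the case, 31 mm above its underside; x across the 34 mm thickness (grasp along x), y along its length, z up. At the start its y is within 0.5 rad of the world's y.
- black_tape_mid (a point): Small roll of black tape lying flat: 60 mm outside diameter, about 38 mm hole, 19 mm high, 0.06 kg. Point: its centre (in the hole), 9.5 mm above its underside; z up.
- bracket_board_pad (a point): Plywood board 250 x 105 x 10 mm, fixed: 80 mm square grey plastic pad on its left end, a grey metal angle bracket lying on its side as an L (95 x 140 mm, 50 mm high) on the other end. Point: centre of the pad's top, 12 mm above the bench; z up, y along the board away from the bracket (board goes 45 mm to +y, 205 mm to -y), x across. The bracket stays 63 mm from the point. Home of the tin of screws.
- clamp_board_pad (a point): Plywood board 250 x 105 x 10 mm, fixed: 80 mm square grey plastic pad on its left end, a blue C-clamp lying flat (95 x 125 mm, 14 mm high) on the other end. Point: centre of the pad's top, 12 mm above the bench; z up, y along the board away from the clamp (board goes 45 mm to +y, 205 mm to -y), x across. The clamp stays 65 mm from the point. Home of the glue bottle.
- marker_board_pad (a point): Plywood board 250 x 105 x 10 mm, fixed: 80 mm square grey plastic pad on its left end, a black marker pen (128 mm long, 17 mm thick) on the other end. Point: centre of the pad's top, 12 mm above the bench; z up, y along the board away from the pen (board goes 45 mm to +y, 205 mm to -y), x across. The pen stays 65 mm from the point. Home of the tape measure.
- switch_board_pad (a point): Plywood board 250 x 105 x 10 mm, fixed: 80 mm square grey plastic pad on its left end, a small white switch box (45 x 50 mm, 34 mm high) on the other end. Point: centre of the pad's top, 12 mm above the bench; z up, y along the board away from the switch box (board goes 45 mm to +y, 205 mm to -y), x across. The switch box stays 65 mm from the point. Home of the roll of black tape.
- mat_top (a point): Bare square cork mat, 85 x 85 x 4 mm, fixed on the bench between the boards: the free spot, empty at the start. Point: centre of its top face, 4 mm above the bench; z up.
Mind the look-alikes: they are no part of the job. There is more than one size of the part that bears screw_tin_mid; the job needs the larger.

How it is judged:
By the outcome, as a careful person would: the job done as asked, in the order asked, and still so for the second after the job is handed in, with the robot touching nothing.
It also fails if it takes over 144 s, if anything falls off the work surface, if the arm or the gripper's body presses on something with over 40 N, if the wrist force passes 120 N, or if a joint passes its speed limit or range.

### The arm

A 7-joint arm with a two-finger parallel gripper is mounted at the origin on a cart in front of the work surface, level with it; the furniture and walls round the work are solid. World frame = base frame: x ahead of the robot, y to its left, z up, the work surface at z = 0. Lengths are in mm, angles in rad, forces in N, time in s.
With the tool pointing down it reaches from about 425 to 950 mm from the base axis. Payload 16.7 kg.
Tool frame: the origin (TCP) lies at the centre of the arm's flange, where the gripper is bolted on; the fingertips stand 199 mm ahead of it and the grasp point (between the pads) lies 180 mm ahead of it; z points along the fingers, y is the line along which they close (so a half turn about z gives the same grasp; the last joint's range is limited). The gripper opens to 94 mm and grips with 3 to 60 N. Pads are 16 mm wide; open, the fingers measure 119 mm over their backs; the gripper's body (75 mm by 177 mm) begins 78 mm behind the grasp point.
Start: joints at [0.994, 0.426, 0.074, 1.606, -0.034, 1.111, -0.067], TCP at [280.002, -614.156, 404.667] pointing down, gripper open.
Joint ranges: [-2.85, 2.85], [-0.5, 2.14], [-1.23, 1.37], [0.21, 2.46], [-1.02, 4.16], [0.16, 2.05], [-2.73, 2.73]. Speed limits (rad/s): [1.89, 1.89, 2.39, 2.39, 3.01, 3.01, 3.01].

### API

Orientations are given as a unit quaternion [x, y, z, w].
In Python, from plant import manip, snapshot, hand_in gives the robot as it stands.
- The arm moves only by the tool move_arm, never from a script. Its argument "plan" is one flat list of numbers, 7 for each row, row after row: the turn, a rotation vector about the tool's x, y, z in rad, then the shift along the tool's x, y, z in units of 25 mm (1.0 is 25 mm), then the opening in per cent of the stroke, from 0 (shut) to 100 (fully open). A call has 1 to 10 rows; each row shifts and turns the commanded pose from where the row before left it, along the tool's axes as they then stand; what a row does not reach is not made up. A row lasts 1/10 s, in which the tool goes at most 50 mm and 8.59 degrees, less where a joint would pass 70% of its speed; a pose out of reach is approached as far as the arm can. A call is refused whole if a number of a shift passes 1 or a number of a turn 0.15, either way. A call with a gripper value outside its range is refused whole. The fingers move at their own pace and stop on an object; "squeeze" is the grip in N (left out, the last holds). Time passes only in rows, so rows that do not move let the fingers close. It gives the time, the measured TCP pose, the force, the opening and the grip force at its end, in the units of the state.
- manip.read_state(): the state, without advancing time (a new reading comes with each control period).
- snapshot(name): name is "scene" or "top" or "wrist"; returns a dict with "color" (400x640x3 uint8, red, green, blue), "depth" (400x640 float32, mm along the optical axis (not along the pixel's ray), 0 where there is no reading), "fx", "fy", "cx", "cy" (pixels), "rvec" (rotation vector, rad) and "tvec" (3), from world to camera coordinates, as OpenCV has them; the wrist camera has in their place "tool_from_camera" (4x4, takes a point from camera to tool coordinates, whose origin is the TCP and whose axes are the flange's). Camera axes: x right, y down, z forward; pixel columns grow to the right and rows downward; lengths in mm; the calibration is good to about 2 mm. The wrist camera is an equidistant fisheye: a pixel r from the principal point sees the ray r / f radians off the axis. A picture is of the moment at which its call begins: read the wrist's pose just before it.
- hand_in(): hands the job in; it is judged then, once.
The state is a dict: "clock": time; "joint_pos": joint angles; "joint_velocities": joint speeds; "effort": joint torques, N m; "eef_pos": TCP position; "tcp_rot": TCP orientation; "force": force on the tool from outside, world axes, zero at the start; "wrist_torque": the same for the moment, N m; "opening": opening from 0.0 (shut) to 1.0 (fully open); "finger_force": force on a finger pad.
Only numpy, scipy, OpenCV 4.12 (cv2) and the standard library are available. Lean on these libraries where they do the work, as an engineer would, in place of code of your own. Each camera call takes 0.05 s, during which the arm holds its last target. There are 200 camera calls.

## Working session

There is one attempt and no reset: what is moved stays moved. The work goes in short steps, Python scripts to look and compute and a tool call to move; the robot and the scene stay as the last step left them, time stands still between calls to the robot, and variables do not carry over. Pictures are saved under pics/ and viewed, at most 14 in all, crops included, and the job is handed in when it is done.

Besides the shell and the picture viewer there is one more tool, called after ">>>" by a JSON object that holds its "op" and its "data", one argument or row to a line. move_arm: Moves the arm, as the interface text tells. Its arguments: {"type":"object","properties":{"plan":{"type":"array","items":{"type":"number"}},"squeeze":{"type":"number"}},"required":["plan"]}

```bash
mkdir -p pics; ls
cat > h.py <<'E'
import numpy as np, cv2, pickle
from scipy.spatial.transform import Rotation as R
from plant import manip, snapshot, hand_in
def snap(n,f=None):
    s=snapshot(n)
    if f: cv2.imwrite('pics/'+f,s['color'][:,:,::-1])
    return s
def cam(s):
    Rm=R.from_rotvec(np.ravel(s['rvec'])).as_matrix(); t=np.ravel(s['tvec']); return Rm,t
def onplane(s,u,v,z):
    Rm,t=cam(s); d=Rm.T@np.array([(u-s['cx'])/s['fx'],(v-s['cy'])/s['fy'],1]); o=-Rm.T@t
    return o+d*(z-o[2])/d[2]
def cloud(s):
    Rm,t=cam(s); v,u=np.mgrid[:400,:640]; d=s['depth']
    P=np.stack([(u-s['cx'])/s['fx']*d,(v-s['cy'])/s['fy']*d,d],-1)
    return (P-t)@Rm
E
python3 - <<'E'
from h import *
for n in('top','scene'):
    s=snap(n,n+'0.png'); pickle.dump(s,open(n+'0.pkl','wb'))
    Rm,t=cam(s); print(n,-Rm.T@t,Rm.round(2).tolist(),s['fx'])
st=manip.read_state(); print(st['eef_pos'],st['tcp_rot'],st['clock'],st['opening'],st['force'])
E
```

```text
pics
top [ 285.28169514   -5.6446516  1158.55501434] [[-0.0, -1.0, -0.0], [-0.97, 0.0, -0.22], [0.22, 0.0, -0.97]] 501.71269125545433
scene [ 31.45592467 388.35944647 625.40476026] [[-0.64, -0.77, -0.02], [-0.49, 0.42, -0.76], [0.59, -0.48, -0.65]] 402.3719237796754
[ 279.98419248 -614.00404949  404.05361387] [ 9.77211167e-01  2.12268704e-01 -1.46940651e-04 -5.57983389e-04] 0.1 1.0024682722140932 [-0.09498216  0.73944908 -0.14775428]
```

View pics/top0.png

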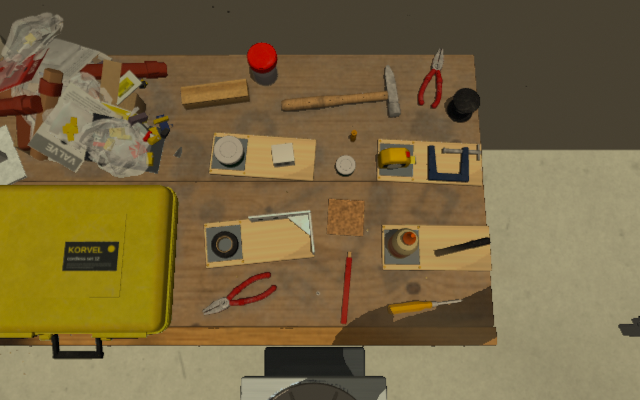

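View pics/scene0.png

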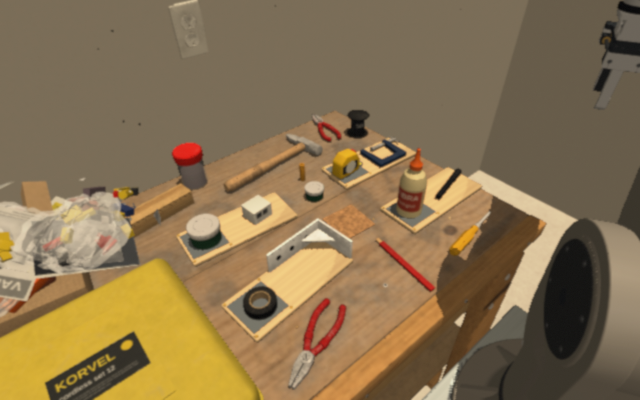

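Run:
```python
from h import *
s=pickle.load(open('top0.pkl','rb')); P=cloud(s); z=P[...,2]
c=s['color'][120:280,195:500]; a=cv2.resize(c[:,:,::-1],None,fx=2.6,fy=2.6,interpolation=cv2.INTER_CUBIC)
zz=np.clip(z[120:280,195:500]*4+40,0,255).astype(np.uint8); b=cv2.resize(cv2.applyColorMap(zz,cv2.COLORMAP_JET),None,fx=1.2,fy=1.2)
cv2.imwrite('pics/crop.png',np.vstack([a,np.pad(b,((0,0),(0,a.shape[1]-b.shape[1]),(0,0)))])[:600])
for n,(u,v) in dict(tin=(228,150),roll=(224,232),tm=(393,157),mat=(346,217),table=(300,200),bd1=(265,145),bd2=(265,245),bd3=(410,160),bd4=(435,255),small=(345,165),bracket=(285,217),body=(405,240)).items(): print(n,P[v,u].round(1), c[v-120,u-195])
```

```text
tin [655.4 196.6  54.1] [161 146 121]
roll [467.7 202.6  30.3] [26 23 19]
tm [ 631.5 -180.8   74.3] [184 138   0]
mat [507.  -76.9   4.6] [143  97  49]
table [5.488e+02 3.120e+01 5.000e-01] [108  86  58]
bd1 [681.6 115.6  13. ] [183 155  90]
bd2 [440.3 110.6  11.8] [183 151  87]
bd3 [ 633.7 -224.8   44.3] [119  92   0]
bd4 [ 416.8 -278.3   12.8] [117  94  55]
small [626.4 -74.8  29.2] [162 149 122]
bracket [502.7  64.5  27.5] [84 78 63]
body [ 431.7 -186.8  148.6] [130  56  10]
```

View pics/crop.png

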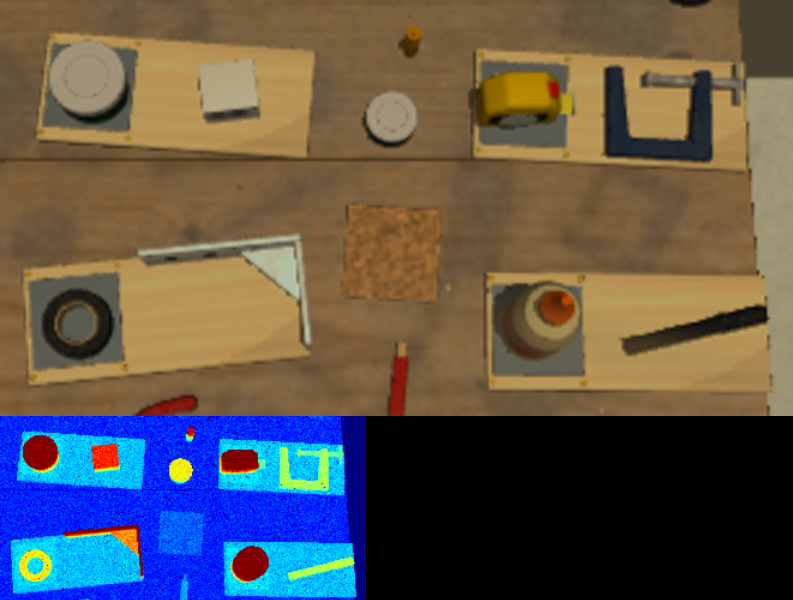

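```bash
cat > meas.py <<'E'
from h import *
def blob(P,x,y,r,z0,z1):
    m=(np.abs(P[...,0]-x)<r)&(np.abs(P[...,1]-y)<r)&(P[...,2]>z0)&(P[...,2]<z1)
    m=cv2.morphologyEx(m.astype(np.uint8),cv2.MORPH_OPEN,np.ones((2,2)))
    n,l,st,_=cv2.connectedComponentsWithStats(m)
    if n<2: return np.zeros((0,3))
    return P[l==1+np.argmax(st[1:,4])]
def circ(p):
    h=cv2.convexHull(p[:,:2].astype(np.float32)); c,r=cv2.minEnclosingCircle(h); e=cv2.fitEllipse(h)
    return np.round(c,1),round(r,1),'ell',np.round(e[0],1),np.round(e[1],1),'mean',p.mean(0).round(1)
def rect(p):
    c,wh,a=cv2.minAreaRect(p[:,:2].astype(np.float32)); return np.round(c,1),np.round(wh,1),round(a,1),p.mean(0).round(1)
E
python3 - <<'E'
from meas import *
s=pickle.load(open('top0.pkl','rb')); P=cloud(s)
print('tin',circ(blob(P,655,197,60,49,62)))
print('roll',circ(blob(P,460,200,60,25,36)))
print('glue body',circ(blob(P,440,-190,60,110,140)))
print('glue noz',circ(blob(P,440,-190,60,150,185)))
print('glue tip',circ(blob(P,440,-190,60,168,185)))
print('tm',rect(blob(P,632,-180,70,69,80)), rect(blob(P,632,-180,70,20,80)))
print('mat',rect(blob(P,507,-77,60,2.3,7)))
# pad corners clicked in the crop -> z=12 plane
f=lambda u,v:onplane(s,195+u/2.6,120+v/2.6,12)[:2]
for n,q in dict(switch=[(52,42),(130,45),(127,133),(45,128)],bracket=[(28,278),(118,272),(126,362),(35,370)],clamp=[(481,61),(569,64),(567,147),(479,145)],marker=[(492,287),(583,287),(584,377),(493,377)]).items():
    w=np.array([f(*k) for k in q]); print(n,w.mean(0).round(1),w.round(0).tolist())
# boards by colour+height
for n,(x,y) in dict(switch=(660,140),bracket=(460,140),clamp=(640,-240),marker=(430,-260)).items():
    m=(np.abs(P[...,0]-x)<80)&(np.abs(P[...,1]-y)<160)&(P[...,2]>6)&(P[...,2]<90)
    m=cv2.morphologyEx(m.astype(np.uint8),cv2.MORPH_OPEN,np.ones((3,3))); k,l,st,_=cv2.connectedComponentsWithStats(m); m=l==1+np.argmax(st[1:,4])
    p=P[m&(P[...,2]<16)]; r=cv2.minAreaRect(p[:,:2].astype(np.float32)); B=cv2.boxPoints(r); print(n,np.round(r[0],1),np.round(r[1],1),round(r[2],1)); 
    a=B[np.argsort(-B[:,1])]; L=a[:2].mean(0); Rr=a[2:].mean(0); d=(Rr-L)/np.linalg.norm(Rr-L); print('  pad',(L+45*d).round(1),'y-axis yaw deg',np.degrees(np.arctan2(-d[0]*-1,-d[1])).round(1))
E
```

```text
tin (array([484. , 104.2]), 227.1, 'ell', array([  -6.6, -495.4]), array([ 312.6, 1980.5]), 'mean', array([652.1, 193.6,  59.4]))
roll (array([371. , 108.8]), 142.9, 'ell', array([361.2, 111.1]), array([104.6, 297.4]), 'mean', array([436.7, 198.6,  37.5]))
glue body (array([ 361.7, -123.5]), 140.5, 'ell', array([ 1406.6, -2297.6]), array([ 198.1, 4499.5]), 'mean', array([ 429.8, -192.8,  122.7]))
glue noz (array([ 436.9, -199.4]), 9.4, 'ell', array([ 435.6, -200.4]), array([12.2, 19.9]), 'mean', array([ 434.2, -196.8,  161.1]))
glue tip (array([ 436.3, -201.4]), 7.9, 'ell', array([ 437.5, -201. ]), array([ 9.2, 16.1]), 'mean', array([ 435.6, -199.3,  166.7]))
tm (array([ 465.8, -110.7]), array([ 41.1, 415.8]), 65.5, array([ 635.2, -186.3,   77.9])) (array([489.1, -94.6]), array([ 72.5, 438.9]), 57.0, array([ 630.9, -186.2,   63.1]))
mat (array([518.1, -68. ]), array([55.4, 78.2]), 3.3, array([516.7, -74.7,   4.1]))
switch [661.1 201.5] [[705.0, 237.0], [702.0, 164.0], [617.0, 165.0], [622.0, 240.0]]
bracket [444.7 203.8] [[483.0, 249.0], [488.0, 169.0], [408.0, 159.0], [401.0, 239.0]]
clamp [ 643.9 -199. ] [[685.0, -161.0], [682.0, -242.0], [603.0, -237.0], [605.0, -157.0]]
marker [ 434.1 -203.6] [[474.0, -164.0], [474.0, -245.0], [394.0, -242.0], [394.0, -163.0]]
switch [654.7 121.7] [249.7 106.2] 86.1
  pad [660.2 201.3] y-axis yaw deg -3.9
bracket [453.2 127. ] [105.2 249.6] 5.9
  pad [445.  206.4] y-axis yaw deg 5.9
clamp [ 639.9 -276.7] [248.6 106. ] 87.0
  pad [ 644.1 -197.5] y-axis yaw deg -3.0
marker [ 435.1 -282. ] [249.6 104.7] 89.9
  pad [ 435.3 -202.3] y-axis yaw deg -0.1
```

```bash
sed -i 's/    m=cv2.morph/    m0=m.copy(); m=cv2.morph/; s/return P\[l==1+np.argmax(st\[1:,4\])\]/return P[(l==1+np.argmax(st[1:,4]))\&m0]/; s/np.ones((2,2))/np.ones((3,3))/' meas.py
cat > m1.py <<'E'
from meas import *
def allm(s):
    P=cloud(s)
    print('tin',circ(blob(P,655,197,60,49,62)))
    print('roll',circ(blob(P,445,200,60,25,36)))
    print('glue body',circ(blob(P,435,-200,60,110,140)))
    print('glue low',circ(blob(P,435,-200,60,20,140)))
    print('tm',rect(blob(P,632,-190,70,69,80)), rect(blob(P,632,-180,70,20,80)))
    print('mat',rect(blob(P,507,-77,60,2.3,7)))
E
python3 - <<'E'
from m1 import *
for n in ('top','scene'): print(n); allm(pickle.load(open(n+'0.pkl','rb')))
st=manip.read_state(); T=R.from_quat(st['tcp_rot']).as_matrix(); print(T.round(3).tolist(),st['eef_pos'])
E
```

```text
top
tin (array([656.8, 197.2]), 34.5, 'ell', array([656.7, 196.9]), array([66.6, 68.2]), 'mean', array([656. , 196.8,  55.4]))
roll (array([440.1, 202.3]), 30.3, 'ell', array([440.2, 202.2]), array([59.3, 59.6]), 'mean', array([439.8, 202.3,  30.6]))
glue body (array([ 436.6, -196.2]), 24.4, 'ell', array([ 436.6, -195.7]), array([46.5, 48.4]), 'mean', array([ 431.9, -190.3,  119.3]))
glue low (array([ 436.2, -195.8]), 29.0, 'ell', array([ 436.5, -195.6]), array([56.7, 57.1]), 'mean', array([ 429. , -186.5,   98. ]))
tm (array([ 643.2, -181.8]), array([23.7, 42.6]), 48.5, array([ 641.3, -181.1,   72.4])) (array([ 638.4, -188.5]), array([73.1, 38.3]), 89.1, array([ 634.2, -184.4,   60.8]))
mat (array([525. , -85.3]), array([16.6, 36.3]), 88.7, array([524. , -86.1,   4.3]))
scene
tin (array([654.7, 198.4]), 35.0, 'ell', array([654.2, 198. ]), array([67.1, 68.8]), 'mean', array([651.7, 199.1,  54.5]))
roll (array([438.4, 202.1]), 31.1, 'ell', array([438.3, 202.7]), array([59.3, 61.6]), 'mean', array([436.2, 204.1,  30.5]))
glue body (array([ 433.3, -193.2]), 23.4, 'ell', array([ 433.4, -192.7]), array([43. , 46.4]), 'mean', array([ 428.3, -186. ,  121. ]))
glue low (array([ 432.6, -193.3]), 28.9, 'ell', array([ 431.1, -190.3]), array([49.1, 56.4]), 'mean', array([ 423.6, -179.8,   81.4]))
tm (array([ 636. , -185.4]), array([32.2, 37. ]), 6.1, array([ 633.4, -184.4,   71.3])) (array([ 634.2, -185.5]), array([37.2, 70.7]), 0.7, array([ 627.7, -177.3,   51.7]))
mat (array([504.5, -74.1]), array([86.6, 86.1]), 85.4, array([507.6, -75. ,   3.9]))
[[0.91, 0.415, -0.001], [0.415, -0.91, 0.001], [-0.0, -0.001, -1.0]] [ 279.98419248 -614.00404949  404.05361387]
```

>>> {"op": "move_arm", "data": {
  "plan": [0,0,-0.143,0,0,0,100,0,0,-0.143,0,0,0,100,0,0,-0.143,0,0,0,100,0,0,-0.143,0,0,0,100,0,0,-0.143,0,0,0,100,0,0,-0.143,0,0,0,100,0,0,-0.143,0,0,0,100,0,0,-0.143,0,0,0,100,0,0,0,1,0.5,0,100,0,0,0,1,0.5,0,100],
  "squeeze": 20
}}

```text
clock: 1.1
eef_pos: [304.6, -563.9, 403.9]
tcp_rot: [0.707, 0.707, 0.0, -0.001]
force: [1.2, -0.4, -0.2]
opening: 1.0
finger_force: 0.0
```

>>> {"op": "move_arm", "data": {
  "plan": [0,0,0,1,0.5,0,100,0,0,0,1,0.5,0,100,0,0,0,1,0.5,0,100,0,0,0,1,0.5,0,100,0,0,0,1,0.5,0,100,0,0,0,1,0.4,0,100,0,0,0,1,0.4,0,100,0,0,0,1,0.4,0,100,0,0,0,1,0.4,0,100,0,0,0,1,0.4,0,100]
}}

```text
clock: 2.1
eef_pos: [417.4, -312.9, 404.5]
tcp_rot: [0.707, 0.707, -0.0, -0.0]
force: [1.0, -0.4, -0.2]
opening: 1.002
finger_force: 0.0
```

```bash
cat > go.py <<'E'
from h import *
import sys
def go(x,y,z):  # grasp point target -> units in tool axes
    st=manip.read_state(); T=R.from_quat(st['tcp_rot']); p=np.array(st['eef_pos'])
    print('clk',round(st['clock'],2),'tcp',p.round(1),'yaw(y-tool)deg',np.degrees(np.arctan2(T.as_matrix()[1,1],T.as_matrix()[0,1])).round(2),'tilt',T.as_matrix()[:2,2].round(4),'op',round(st['opening'],3),'ff',np.round(st['finger_force'],1),'F',np.round(st['force'],1))
    print('units',(T.inv().apply(np.array([x,y,z+180])-p)/25).round(2))
if len(sys.argv)>3: go(*map(float,sys.argv[1:4]))
E
python3 go.py 436 -196 112
```

```text
clk 2.1 tcp [ 417.4 -312.9  404.5] yaw(y-tool)deg 0.05 tilt [-0.0004  0.0002] op 1.002 ff 0.0 F [ 1.  -0.4 -0.2]
units [4.68 0.75 4.5 ]
```

>>> {"op": "move_arm", "data": {
  "plan": [0,0,0,0.94,0.15,0,100,0,0,0,0.94,0.15,0,100,0,0,0,0.94,0.15,0,100,0,0,0,0.93,0.15,0,100,0,0,0,0.93,0.15,0,100,0,0,0,0,0,0,100,0,0,0,0,0,0,100]
}}

```text
clock: 2.8
eef_pos: [435.8, -196.9, 404.7]
tcp_rot: [0.706, 0.708, -0.0, -0.0]
force: [-0.1, -0.1, 1.2]
opening: 0.997
finger_force: 0.0
```

```bash
python3 go.py 436 -196 112
python3 - <<'E'
from h import *
s=snap('wrist','w1.png'); print({k:v for k,v in s.items() if k not in('color','depth')})
E
```

```text
clk 2.8 tcp [ 435.8 -196.9  404.7] yaw(y-tool)deg 0.1 tilt [-0.0001 -0.0001] op 0.997 ff 0.0 F [-0.1 -0.1  1.2]
units [0.04 0.01 4.51]
{'fx': 309.70691628693146, 'fy': 309.70691628693146, 'cx': 320.9823304188516, 'cy': 197.26718322935994, 'tool_from_camera': array([[-8.21717005e-04, -9.58137033e-01, -2.86308837e-01,
         8.25478173e+01],
       [ 9.99999411e-01, -9.90153608e-04,  4.43529167e-04,
         1.41188077e+00],
       [-7.08451448e-04, -2.86308304e-01,  9.58137283e-01,
         1.99534602e+01],
       [ 0.00000000e+00,  0.00000000e+00,  0.00000000e+00,
         1.00000000e+00]])}
```

View pics/w1.png

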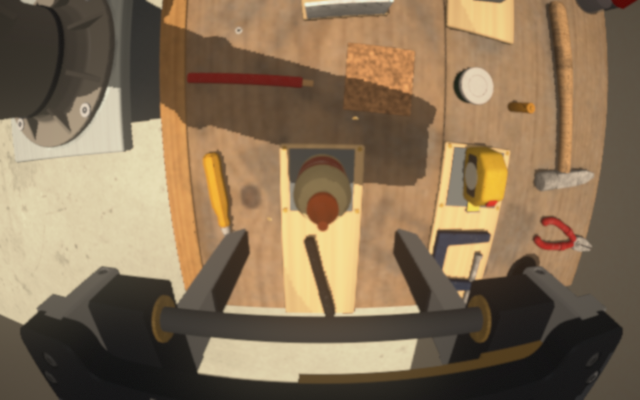

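>>> {"op": "move_arm", "data": {
  "plan": [0,0,0,0,0,0.9,100,0,0,0,0,0,0.9,100,0,0,0,0,0,0.9,100,0,0,0,0,0,0.9,100,0,0,0,0,0,0.5,100,0,0,0,0,0,0.3,100,0,0,0,0,0,0.1,100,0,0,0,0,0,0,100]
}}

```text
clock: 3.65
eef_pos: [436.0, -197.2, 292.5]
tcp_rot: [0.707, 0.707, 0.0, 0.0]
force: [-0.0, 0.1, -0.4]
opening: 0.998
finger_force: 0.0
```

>>> {"op": "move_arm", "data": {
  "plan": [0,0,0,0,0,0,20,0,0,0,0,0,0,20,0,0,0,0,0,0,20,0,0,0,0,0,0,20,0,0,0,0,0,0,20,0,0,0,0,0,0,20,0,0,0,0,0,0,20,0,0,0,0,0,0,20],
  "squeeze": 20
}}

```text
clock: 4.45
eef_pos: [436.0, -197.0, 292.3]
tcp_rot: [0.707, 0.707, 0.0, 0.0]
force: [1.2, 0.4, 3.0]
opening: 0.587
finger_force: 20.0
```

```bash
python3 go.py 507 -76 104
```

```text
clk 4.45 tcp [ 436.  -197.   292.3] yaw(y-tool)deg 0.06 tilt [ 0.0003 -0.    ] op 0.587 ff 20.0 F [1.2 0.4 3. ]
units [4.84 2.85 0.33]
```

>>> {"op": "move_arm", "data": {
  "plan": [0,0,0,0,0,-0.2,20,0,0,0,0,0,-0.6,20,0,0,0,0,0,-0.8,20,0,0,0,0.3,0.15,-0.4,20,0,0,0,0.6,0.35,0,20,0,0,0,0.8,0.5,0,20,0,0,0,0.9,0.55,0,20,0,0,0,0.9,0.55,0,20,0,0,0,0.7,0.45,0,20,0,0,0,0.44,0.2,0,20]
}}

```text
clock: 5.45
eef_pos: [505.2, -78.9, 342.0]
tcp_rot: [0.706, 0.708, 0.0, -0.0]
force: [0.3, -1.3, -4.1]
opening: 0.591
finger_force: 20.0
```

>>> {"op": "move_arm", "data": {
  "plan": [0,0,0,0.2,0.1,0.3,20,0,0,0,0,0,0.6,20,0,0,0,0,0,0.6,20,0,0,0,0,0,0.4,20,0,0,0,0,0,0.2,20,0,0,0,0,0,0.1,20,0,0,0,0,0,0,20]
}}

```text
clock: 6.15
eef_pos: [507.0, -76.1, 287.2]
tcp_rot: [0.707, 0.707, -0.0, -0.0]
force: [-0.4, 0.2, -4.0]
opening: 0.589
finger_force: 20.0
```

```bash
python3 go.py 507 -76 104
```

```text
clk 6.15 tcp [507.  -76.1 287.2] yaw(y-tool)deg 0.04 tilt [-0.0001  0.0001] op 0.589 ff 20.0 F [-0.4  0.2 -4. ]
units [0.   0.   0.13]
```

>>> {"op": "move_arm", "data": {
  "plan": [0,0,0,0,0,0.06,20,0,0,0,0,0,0.05,20,0,0,0,0,0,0.01,20,0,0,0,0,0,0,20]
}}

```text
clock: 6.55
eef_pos: [507.1, -75.9, 284.4]
tcp_rot: [0.707, 0.707, 0.0, 0.0]
force: [0.4, -0.7, -2.4]
opening: 0.588
finger_force: 20.0
```

>>> {"op": "move_arm", "data": {
  "plan": [0,0,0,0,0,0,65,0,0,0,0,0,0,75,0,0,0,0,0,0,100,0,0,0,0,0,0,100,0,0,0,0,0,0,100,0,0,0,0,0,0,100]
}}

```text
clock: 7.15
eef_pos: [507.0, -75.9, 284.2]
tcp_rot: [0.707, 0.707, 0.0, -0.0]
force: [0.3, 0.4, -0.2]
opening: 0.994
finger_force: 0.0
```

>>> {"op": "move_arm", "data": {
  "plan": [0,0,0,0,0,-0.3,100,0,0,0,0,0,-0.7,100,0,0,0,0,0,-1,100,0,0,0,0,0,-1,100,0,0,0,0,0,-1,100,0,0,0,0,0,-0.8,100,0,0,0,-0.5,0.5,0,100,0,0,0,-1,1,0,100,0,0,0,-1,1,0,100,0,0,0,-1,1,0,100]
}}

```text
clock: 8.15
eef_pos: [595.6, -165.1, 403.8]
tcp_rot: [0.707, 0.707, -0.0, -0.0]
force: [-1.2, -0.1, 0.3]
opening: 1.0
finger_force: 0.0
```

```bash
python3 go.py 636 -187 45
python3 - <<'E'
from meas import *
s=snap('top','t1.png'); P=cloud(s)
print('glue',circ(blob(P,507,-76,60,20,140)))
c=s['color'][120:280,300:500]; cv2.imwrite('pics/t1c.png',cv2.resize(c[:,:,::-1],None,fx=3.5,fy=3.5,interpolation=cv2.INTER_CUBIC))
E
```

```text
clk 8.15 tcp [ 595.6 -165.1  403.8] yaw(y-tool)deg 0.04 tilt [-0.0004 -0.0002] op 1.0 ff 0.0 F [-1.2 -0.1  0.3]
units [-0.88  1.62  7.15]
glue (array([506.5, -75. ]), 28.5, 'ell', array([506.8, -75. ]), array([55.7, 56.4]), 'mean', array([497.9, -72.3,  96.9]))
```

View pics/t1c.png

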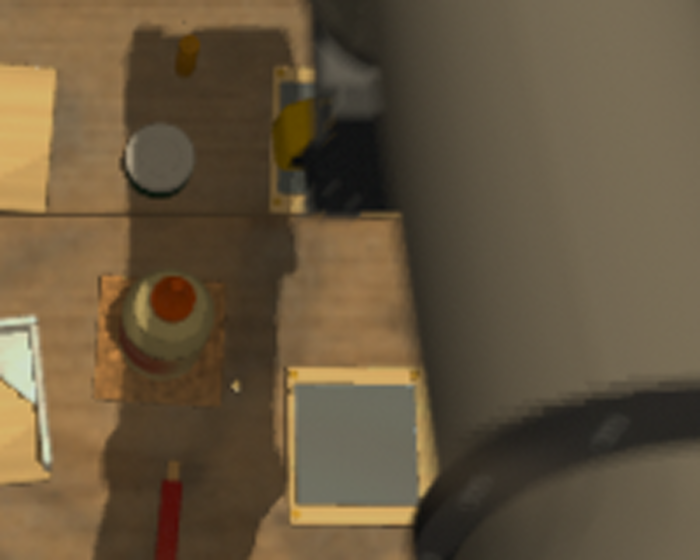

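>>> {"op": "move_arm", "data": {
  "plan": [0,0,0,-0.45,0.85,0,100,0,0,0,-0.43,0.77,0,100,0,0,0,0,0,0.5,100,0,0,0,0,0,0.5,100,0,0,0,0,0,0,100,0,0,0,0,0,0,100]
}}

```text
clock: 8.8
eef_pos: [634.6, -185.1, 378.7]
tcp_rot: [0.707, 0.708, -0.0, -0.001]
force: [-0.6, -0.2, 1.0]
opening: 1.002
finger_force: 0.0
```

```bash
cat >> h.py <<'E'
def wcloud(s,st):
    C=np.array(s['tool_from_camera']); T=R.from_quat(st['tcp_rot']).as_matrix(); p=np.array(st['eef_pos'])
    v,u=np.mgrid[:400,:640].astype(float); du=u-s['cx'];dv=v-s['cy']; r=np.hypot(du,dv)+1e-9; th=r/s['fx']
    d=s['depth']; k=np.tan(th)/r*d
    Q=np.stack([du*k,dv*k,d],-1).reshape(-1,3)
    Q=Q@C[:3,:3].T+C[:3,3]; return (Q@T.T+p).reshape(400,640,3)
E
python3 go.py 636 -187 45
python3 - <<'E'
from meas import *
st=manip.read_state(); s=snap('wrist','w2.png'); P=wcloud(s,st); pickle.dump((s,st),open('w2.pkl','wb'))
cv2.imwrite('pics/w2c.png',cv2.resize(s['color'][100:330,200:440,::-1],None,fx=2.5,fy=2.5))
p=blob(P,636,-187,60,66,85); print(len(p),rect(p)) 
p=blob(P,636,-187,60,30,85); print(len(p),rect(p),p.min(0),p.max(0))
b=blob(P,640,-197,50,7,16); print('pad',rect(b))
E
```

```text
clk 8.8 tcp [ 634.6 -185.1  378.7] yaw(y-tool)deg 0.07 tilt [-0.0011  0.0003] op 1.002 ff 0.0 F [-0.6 -0.2  1. ]
units [-0.08  0.06  6.15]
1566 (array([ 641.3, -192. ]), array([34.5, 51.6]), 1.4, array([ 641.1, -189.5,   70.9]))
2431 (array([ 641.6, -190. ]), array([39.1, 72.9]), 2.7, array([ 641. , -182.5,   65.6])) [ 621.14502931 -226.07107176   30.02979948] [ 661.6285732  -153.52257445   75.12406586]
pad (array([ 612.8, -199.4]), array([94.7, 41.7]), 89.7, array([ 608.6, -200. ,   10.9]))
```

View pics/w2c.png

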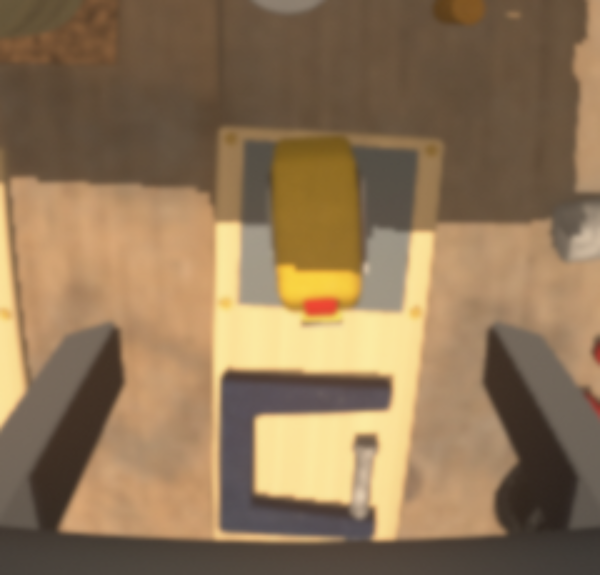

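>>> {"op": "move_arm", "data": {
  "plan": [0,0,-0.03,-0.16,0.18,0.4,100,0,0,0,0,0,1,100,0,0,0,0,0,1,100,0,0,0,0,0,1,100,0,0,0,0,0,1,100,0,0,0,0,0,0.9,100,0,0,0,0,0,0.5,100,0,0,0,0,0,0.25,100,0,0,0,0,0,0.1,100,0,0,0,0,0,0,100]
}}

```text
clock: 9.85
eef_pos: [639.9, -189.4, 226.0]
tcp_rot: [0.696, 0.718, 0.0, 0.0]
force: [0.1, 0.1, 0.7]
opening: 1.0
finger_force: 0.0
```

>>> {"op": "move_arm", "data": {
  "plan": [0,0,0,0,0,0,10,0,0,0,0,0,0,10,0,0,0,0,0,0,10,0,0,0,0,0,0,10,0,0,0,0,0,0,10,0,0,0,0,0,0,10,0,0,0,0,0,0,10,0,0,0,0,0,0,10,0,0,0,0,0,0,10,0,0,0,0,0,0,10]
}}

```text
clock: 10.85
eef_pos: [639.6, -189.3, 225.4]
tcp_rot: [0.696, 0.718, 0.0, -0.0]
force: [0.1, -0.2, -0.4]
opening: 0.36
finger_force: 19.9
```

```bash
python3 go.py 435.3 -202.3 45
```

```text
clk 10.85 tcp [ 639.6 -189.3  225.4] yaw(y-tool)deg 1.77 tilt [0.0001 0.0001] op 0.36 ff 19.9 F [ 0.1 -0.2 -0.4]
units [-0.27 -8.18  0.02]
```

>>> {"op": "move_arm", "data": {
  "plan": [0,0,0,0,0,-0.3,10,0,0,0,0,0,-0.8,10,0,0,0.03,0,0,-0.9,10,0,0,0,0,-0.5,0,10,0,0,0,0,-0.9,0,10,0,0,0,0,-1,0,10,0,0,0,0,-1,0,10,0,0,0,0,-1,0,10,0,0,0,0,-1,0,10,0,0,0,0,-1,0,10]
}}

```text
clock: 11.85
eef_pos: [477.5, -189.4, 274.8]
tcp_rot: [0.707, 0.708, -0.0, -0.0]
force: [-0.1, -0.8, -2.7]
opening: 0.361
finger_force: 19.9
```

>>> {"op": "move_arm", "data": {
  "plan": [0,0,0,0,-0.9,0,10,0,0,0,0,-0.6,0,10,0,0,0,0,-0.2,0,10,0,0,0,0,0,0,10,0,0,0,0,0,0,10]
}}

```text
clock: 12.35
eef_pos: [437.9, -189.5, 275.5]
tcp_rot: [0.707, 0.708, 0.0, 0.0]
force: [-0.2, -0.7, -1.7]
opening: 0.362
finger_force: 19.9
```

```bash
python3 go.py 435.3 -202.3 45.4;  python3 - <<'E'
from meas import *
s=snap('scene','s2.png'); P=cloud(s)
print(rect(blob(P,436,-202,60,60,160)))
E
```

```text
clk 12.35 tcp [ 437.9 -189.5  275.5] yaw(y-tool)deg 0.07 tilt [0.0008 0.0001] op 0.362 ff 19.9 F [-0.2 -0.7 -1.7]
units [-0.51 -0.11  2.01]
(array([ 428.7, -191.6]), array([87.8, 55. ]), 61.0, array([ 429.2, -174.4,  111.6]))
```

>>> {"op": "move_arm", "data": {
  "plan": [0,0,0,-0.3,-0.1,0.3,10,0,0,0,-0.21,0,0.6,10,0,0,0,0,0,0.5,10,0,0,0,0,0,0.3,10,0,0,0,0,0,0.15,10,0,0,0,0,0,0.1,10,0,0,0,0,0,0.05,10,0,0,0,0,0,0,10]
}}

```text
clock: 13.2
eef_pos: [434.7, -202.2, 225.6]
tcp_rot: [0.707, 0.707, 0.0, 0.0]
force: [0.0, 0.2, -1.3]
opening: 0.364
finger_force: 19.9
```

```bash
python3 go.py 435.3 -202.3 45.2
```

```text
clk 13.2 tcp [ 434.7 -202.2  225.6] yaw(y-tool)deg 0.06 tilt [ 0.0003 -0.0001] op 0.364 ff 19.9 F [ 0.   0.2 -1.3]
units [-0.    0.02  0.02]
```

>>> {"op": "move_arm", "data": {
  "plan": [0,0,0,0,0,0.02,45,0,0,0,0,0,0,60,0,0,0,0,0,0,100,0,0,0,0,0,0,100,0,0,0,0,0,0,100,0,0,0,0,0,0,100]
}}

```text
clock: 13.8
eef_pos: [434.6, -202.2, 225.0]
tcp_rot: [0.707, 0.707, 0.0, -0.0]
force: [0.3, 0.8, -0.4]
opening: 0.837
finger_force: 0.0
```

>>> {"op": "move_arm", "data": {
  "plan": [0,0,0,0,0,-0.4,100,0,0,0,0,0,-1,100,0,0,0,0,0,-1,100,0,0,0,0,0,-1,100,0,0,0,0,0,-1,100,0,0,0,0,0,-1,100,0,0,0,0,0,-1,100,0,0,0,0,0,-0.8,100,0,0,0,0,0,0,100,0,0,0,0,0,0,100]
}}

```text
clock: 14.8
eef_pos: [434.4, -202.1, 405.4]
tcp_rot: [0.707, 0.707, 0.0, 0.0]
force: [0.7, 0.7, -1.1]
opening: 1.003
finger_force: 0.0
```

```bash
python3 go.py 506.7 -75.5 104
python3 - <<'E'
from meas import *
st=manip.read_state(); s=snap('wrist'); P=wcloud(s,st)
cv2.imwrite('pics/w3c.png',cv2.resize(s['color'][80:280,200:440,::-1],None,fx=2.5,fy=2.5))
p=blob(P,435,-202,60,66,85); print(len(p),rect(p)) 
p=blob(P,435,-202,60,25,85); print(len(p),rect(p))
for k,sg in ((0,0),):
    m=(np.abs(P[...,0]-435)<75)&(np.abs(P[...,1]+225)<80)&(P[...,2]>6)&(P[...,2]<16); q=P[m]; print('board x',np.percentile(q[:,0],[.5,99.5]),'ymax',np.percentile(q[:,1],99.5),q[:,2].mean())
t=snap('top'); Q=cloud(t); p=blob(Q,435,-202,60,25,85); print('top',len(p),rect(p)); p=blob(Q,435,-202,60,66,85); print('top',len(p),rect(p))
E
```

```text
clk 14.8 tcp [ 434.4 -202.1  405.4] yaw(y-tool)deg 0.06 tilt [ 0.0007 -0.0005] op 1.003 ff 0.0 F [ 0.7  0.7 -1.1]
units [5.07 2.89 4.85]
1345 (array([ 435.4, -205.2]), array([33.7, 51.3]), 0.7, array([ 436.1, -202.6,   70.9]))
2090 (array([ 436.2, -202.3]), array([39.5, 71.4]), 0.7, array([ 436.1, -195.7,   65.2]))
board x [385.02028432 489.32152517] ymax -159.36832913666103 10.66841967417461
top 522 (array([ 434.8, -194.3]), array([39. , 58.9]), 0.6, array([ 432.6, -192.1,   63.6]))
top 287 (array([ 434.4, -199.5]), array([45.5, 31.7]), 89.9, array([ 434.4, -200. ,   71.1]))
```

View pics/w3c.png

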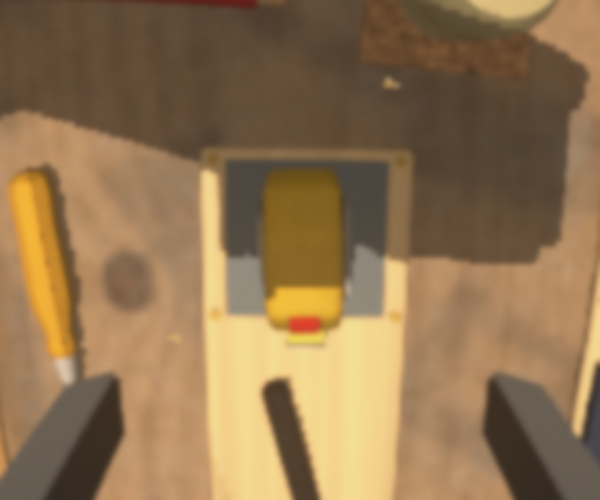

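>>> {"op": "move_arm", "data": {
  "plan": [0,0,0,0.5,0.3,0,100,0,0,0,1,0.6,0,100,0,0,0,1,0.6,0,100,0,0,0,1,0.6,0,100,0,0,0,1,0.5,0,100,0,0,0,0.57,0.29,0,100,0,0,0,0,0,0.4,100,0,0,0,0,0,0.8,100,0,0,0,0,0,1,100,0,0,0,0,0,1,100]
}}

```text
clock: 15.9
eef_pos: [505.9, -76.3, 323.0]
tcp_rot: [0.707, 0.707, -0.0, -0.0]
force: [-0.3, -0.2, -0.1]
opening: 1.001
finger_force: 0.0
```

>>> {"op": "move_arm", "data": {
  "plan": [0,0,0,0,0,0.9,100,0,0,0,0,0,0.5,100,0,0,0,0,0,0.25,100,0,0,0,0,0,0,20,0,0,0,0,0,0,20,0,0,0,0,0,0,20,0,0,0,0,0,0,20,0,0,0,0,0,0,20,0,0,0,0,0,0,20,0,0,0,0,0,0,20]
}}

```text
clock: 16.9
eef_pos: [507.0, -75.4, 284.1]
tcp_rot: [0.707, 0.707, 0.0, 0.0]
force: [0.6, -0.4, 5.2]
opening: 0.586
finger_force: 20.0
```

```bash
python3 go.py 644.1 -197.5 112
```

```text
clk 16.9 tcp [507.  -75.4 284.1] yaw(y-tool)deg 0.06 tilt [ 0.0009 -0.0001] op 0.586 ff 20.0 F [ 0.6 -0.4  5.2]
units [-4.89  5.48 -0.31]
```

>>> {"op": "move_arm", "data": {
  "plan": [0,0,0,0,0,-0.3,20,0,0,0,0,0,-0.8,20,0,0,0,0,0,-0.9,20,0,0,0,-0.3,0.3,-0.4,20,0,0,0,-0.6,0.7,0,20,0,0,0,-0.8,0.9,0,20,0,0,0,-0.9,1,0,20,0,0,0,-0.9,1,0,20,0,0,0,-0.7,0.8,0,20,0,0,0,-0.4,0.5,0,20]
}}

```text
clock: 17.9
eef_pos: [638.0, -192.9, 342.7]
tcp_rot: [0.707, 0.707, -0.0, -0.0]
force: [-0.3, -0.3, -3.3]
opening: 0.586
finger_force: 20.0
```

>>> {"op": "move_arm", "data": {
  "plan": [0,0,0,-0.25,0.24,0,20,0,0,0,-0.04,0.04,0.3,20,0,0,0,0,0,0.6,20,0,0,0,0,0,0.5,20,0,0,0,0,0,0.3,20,0,0,0,0,0,0.2,20,0,0,0,0,0,0.05,20,0,0,0,0,0,0,20]
}}

```text
clock: 18.7
eef_pos: [643.9, -197.5, 295.1]
tcp_rot: [0.707, 0.707, 0.0, 0.0]
force: [0.4, -0.8, -3.4]
opening: 0.586
finger_force: 20.0
```

```bash
python3 go.py 644.1 -197.5 112.2
```

```text
clk 18.7 tcp [ 643.9 -197.5  295.1] yaw(y-tool)deg 0.06 tilt [ 0.0002 -0.    ] op 0.586 ff 20.0 F [ 0.4 -0.8 -3.4]
units [-0.    0.01  0.11]
```

Lower the last 3 mm, release, rise, then look.

>>> {"op": "move_arm", "data": {
  "plan": [0,0,0,0,0,0.06,20,0,0,0,0,0,0.05,20,0,0,0,0,0,0.01,20,0,0,0,0,0,0,65,0,0,0,0,0,0,75,0,0,0,0,0,0,100,0,0,0,0,0,0,100,0,0,0,0,0,0,100,0,0,0,0,0,0,100]
}}

```text
clock: 19.6
eef_pos: [643.9, -197.5, 291.9]
tcp_rot: [0.707, 0.707, 0.0, -0.0]
force: [-0.2, -0.7, -0.8]
opening: 0.998
finger_force: 0.0
```

>>> {"op": "move_arm", "data": {
  "plan": [0,0,0,0,0,-0.3,100,0,0,0,0,0,-0.8,100,0,0,0,0,0,-1,100,0,0,0,0,0,-1,100,0,0,0,0,0,-1,100,0,0,0,0,0,-0.7,100,0,0,0,0.5,-0.2,0,100,0,0,0,1,-0.4,0,100,0,0,0,1,-0.5,0,100,0,0,0,1,-0.5,0,100]
}}

```text
clock: 20.6
eef_pos: [602.8, -108.6, 411.5]
tcp_rot: [0.707, 0.708, -0.0, -0.0]
force: [0.9, 0.0, 0.1]
opening: 1.001
finger_force: 0.0
```

>>> {"op": "move_arm", "data": {
  "plan": [0,0,0,1,-0.5,0,100,0,0,0,1,-0.5,0,100,0,0,0,1,-0.5,0,100,0,0,0,1,-0.5,0,100,0,0,0,1,-0.5,0,100,0,0,0,1,-0.5,0,100,0,0,0,1,-0.5,0,100,0,0,0,1,-0.5,0,100,0,0,0,1,-0.5,0,100,0,0,0,1,-0.5,0,100]
}}

```text
clock: 21.6
eef_pos: [477.2, 141.0, 411.7]
tcp_rot: [0.707, 0.708, -0.0, 0.0]
force: [-0.2, -0.8, 0.1]
opening: 1.003
finger_force: 0.0
```

```bash
python3 go.py 440 202 33
python3 - <<'E'
from meas import *
s=snap('top','t4.png'); P=cloud(s)
print('glue',circ(blob(P,644,-198,60,20,140)))
print('tm',rect(blob(P,435,-202,60,25,85)),rect(blob(P,435,-202,60,68,85)))
E
```

```text
clk 21.6 tcp [477.2 141.  411.7] yaw(y-tool)deg 0.08 tilt [-0.0003 -0.0003] op 1.003 ff 0.0 F [-0.2 -0.8  0.1]
units [ 2.44 -1.48  7.95]
glue (array([ 644.1, -196.7]), 29.0, 'ell', array([ 643.3, -196.2]), array([55.4, 57.1]), 'mean', array([ 630.6, -189.6,   91.9]))
tm (array([ 434.7, -200.7]), array([71.9, 39.3]), 89.9, array([ 432.6, -196.3,   63.1])) (array([ 434.5, -200.6]), array([31.1, 39.7]), 1.0, array([ 433.5, -198.4,   72. ]))
```

View pics/t4.png

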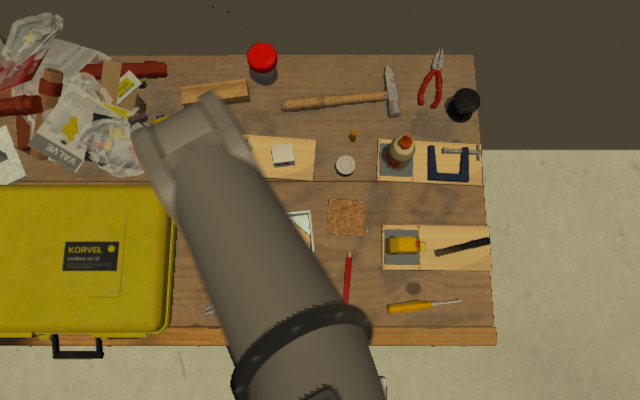

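>>> {"op": "move_arm", "data": {
  "plan": [0,0,0,0.9,-0.5,0,100,0,0,0,0.9,-0.5,0,100,0,0,0,0.64,-0.48,0.3,100,0,0,0,0,0,1,100,0,0,0,0,0,1,100,0,0,0,0,0,1,100,0,0,0,0,0,1,100,0,0,0,0,0,1,100,0,0,0,0,0,1,100,0,0,0,0,0,0.5,100]
}}

```text
clock: 22.65
eef_pos: [440.5, 200.5, 240.1]
tcp_rot: [0.707, 0.708, -0.001, -0.001]
force: [0.6, -0.9, 0.2]
opening: 1.002
finger_force: 0.0
```

>>> {"op": "move_arm", "data": {
  "plan": [0,0,0,0,0,0.3,100,0,0,0,0,0,0,100,0,0,0,0,0,0,100]
}}

```text
clock: 22.95
eef_pos: [441.7, 201.0, 235.2]
tcp_rot: [0.707, 0.707, 0.0, 0.0]
force: [1.3, -0.2, 0.0]
opening: 1.001
finger_force: 0.0
```

```bash
python3 go.py 440 202.3 34
python3 - <<'E'
from meas import *
st=manip.read_state(); s=snap('wrist'); P=wcloud(s,st)
cv2.imwrite('pics/w5.png',s['color'][:,:,::-1])
E
```

```text
clk 22.95 tcp [441.7 201.  235.2] yaw(y-tool)deg 0.06 tilt [0.0008 0.0004] op 1.001 ff 0.0 F [ 1.3 -0.2  0. ]
units [ 0.05 -0.07  0.85]
```

View pics/w5.png

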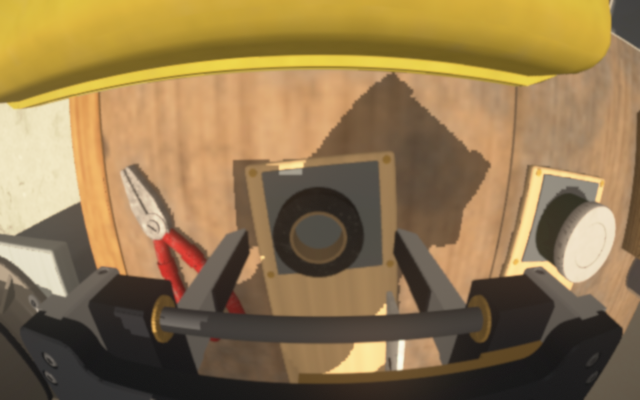

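>>> {"op": "move_arm", "data": {
  "plan": [0,0,0,0.05,-0.07,0.4,100,0,0,0,0,0,0.3,100,0,0,0,0,0,0.13,100,0,0,0,0,0,0,100]
}}

```text
clock: 23.4
eef_pos: [439.5, 202.0, 213.1]
tcp_rot: [0.707, 0.708, -0.0, -0.0]
force: [0.7, -0.6, 0.1]
opening: 0.999
finger_force: 0.0
```

>>> {"op": "move_arm", "data": {
  "plan": [0,0,0,0,0,0,20,0,0,0,0,0,0,20,0,0,0,0,0,0,20,0,0,0,0,0,0,20,0,0,0,0,0,0,20,0,0,0,0,0,0,20,0,0,0,0,0,0,20,0,0,0,0,0,0,20],
  "squeeze": 12
}}

```text
clock: 24.2
eef_pos: [439.8, 202.0, 213.8]
tcp_rot: [0.707, 0.707, 0.0, 0.0]
force: [-0.2, -1.1, 3.8]
opening: 0.633
finger_force: 12.0
```

```bash
python3 go.py 507 -76 26
```

```text
clk 24.2 tcp [439.8 202.  213.8] yaw(y-tool)deg 0.05 tilt [0.0001 0.    ] op 0.633 ff 12.0 F [-0.2 -1.1  3.8]
units [-11.12   2.68   0.31]
```

>>> {"op": "move_arm", "data": {
  "plan": [0,0,0,0,0,-0.3,20,0,0,0,0,0,-0.7,20,0,0,0,0,0,-1,20,0,0,0,0,0,-1,20,0,0,0,0,0,-1,20,0,0,0,-0.5,0.1,0,20,0,0,0,-1,0.2,0,20,0,0,0,-1,0.3,0,20,0,0,0,-1,0.3,0,20,0,0,0,-1,0.3,0,20]
}}

```text
clock: 25.2
eef_pos: [469.8, 88.0, 313.5]
tcp_rot: [0.707, 0.707, -0.0, -0.0]
force: [-0.6, -0.4, -0.3]
opening: 0.633
finger_force: 12.0
```

>>> {"op": "move_arm", "data": {
  "plan": [0,0,0,-1,0.3,0,20,0,0,0,-1,0.3,0,20,0,0,0,-1,0.2,0,20,0,0,0,-1,0.2,0,20,0,0,0,-1,0.2,0,20,0,0,0,-0.9,0.2,0,20,0,0,0,-0.5,0.08,0.3,20,0,0,0,-0.22,0,0.8,20,0,0,0,0,0,1,20,0,0,0,0,0,0.9,20]
}}

```text
clock: 26.2
eef_pos: [506.4, -76.0, 237.2]
tcp_rot: [0.707, 0.707, -0.0, -0.0]
force: [1.1, 0.2, -1.5]
opening: 0.632
finger_force: 12.0
```

>>> {"op": "move_arm", "data": {
  "plan": [0,0,0,0,0,0.6,20,0,0,0,0,0,0.4,20,0,0,0,0,0,0.15,20,0,0,0,0,0,0,20,0,0,0,0,0,0,20]
}}

```text
clock: 26.7
eef_pos: [507.3, -75.9, 210.6]
tcp_rot: [0.707, 0.707, 0.0, 0.0]
force: [-0.4, 0.4, -0.7]
opening: 0.634
finger_force: 12.0
```

```bash
python3 go.py 507 -76 25.8
```

```text
clk 26.7 tcp [507.3 -75.9 210.6] yaw(y-tool)deg 0.06 tilt [ 0.001  -0.0001] op 0.634 ff 12.0 F [-0.4  0.4 -0.7]
units [-0.01 -0.01  0.19]
```

Lower, release, rise and travel over the tin at (656.5, 197).

>>> {"op": "move_arm", "data": {
  "plan": [0,0,0,0,0,0.1,20,0,0,0,0,0,0.08,20,0,0,0,0,0,0,20,0,0,0,0,0,0,70,0,0,0,0,0,0,80,0,0,0,0,0,0,100,0,0,0,0,0,0,100,0,0,0,0,0,0,100]
}}

```text
clock: 27.5
eef_pos: [507.0, -75.9, 205.4]
tcp_rot: [0.707, 0.707, 0.0, -0.0]
force: [0.9, 0.2, 0.3]
opening: 0.984
finger_force: 0.0
```

>>> {"op": "move_arm", "data": {
  "plan": [0,0,0,0,0,-0.3,100,0,0,0,0,0,-0.8,100,0,0,0,0,0,-1,100,0,0,0,0,0,-1,100,0,0,0,0,0,-0.9,100,0,0,0,0.9,0.5,0,100,0,0,0,1,0.6,0,100,0,0,0,1,0.6,0,100,0,0,0,1,0.6,0,100,0,0,0,1,0.6,0,100]
}}

```text
clock: 28.5
eef_pos: [579.8, 47.7, 306.1]
tcp_rot: [0.707, 0.707, 0.0, 0.0]
force: [0.1, -1.6, 0.3]
opening: 1.0
finger_force: 0.0
```

>>> {"op": "move_arm", "data": {
  "plan": [0,0,0,1,0.6,0,100,0,0,0,1,0.6,0,100,0,0,0,1,0.6,0,100,0,0,0,1,0.6,0,100,0,0,0,1,0.5,0,100,0,0,0,0.6,0.2,0,100,0,0,0,0.4,0,0,100,0,0,0,0,0,0,100]
}}

```text
clock: 29.3
eef_pos: [656.1, 197.8, 305.6]
tcp_rot: [0.706, 0.708, 0.0, -0.0]
force: [-0.0, -0.1, 0.5]
opening: 1.0
finger_force: 0.0
```

```bash
python3 go.py 656.5 197 44
python3 - <<'E'
from meas import *
st=manip.read_state(); s=snap('wrist','w6.png'); P=wcloud(s,st); print('tin wrist',circ(blob(P,656,197,60,49,62)))
s=snap('top','t6.png'); P=cloud(s); print('roll',circ(blob(P,507,-76,60,16,30)))
E
```

```text
clk 29.3 tcp [656.1 197.8 305.6] yaw(y-tool)deg 0.15 tilt [-0.0004  0.0004] op 1.0 ff 0.0 F [-0.  -0.1  0.5]
units [-0.03  0.02  3.26]
tin wrist (array([658.3, 196.1]), 34.5, 'ell', array([658.2, 196.2]), array([67.9, 68.3]), 'mean', array([658.2, 197.9,  55.2]))Traceback (most recent call last):
  File "<stdin>", line 3, in <module>
  File "meas.py", line 9, in circ
    h=cv2.convexHull(p[:,:2].astype(np.float32)); c,r=cv2.minEnclosingCircle(h); e=cv2.fitEllipse(h)
                                                      ~~~~~~~~~~~~~~~~~~~~~~^^^
cv2.error: OpenCV(4.12.0) /io/opencv/modules/imgproc/src/shapedescr.cpp:201: error: (-215:Assertion failed) count >= 0 && (depth == CV_32F || depth == CV_32S) in function 'minEnclosingCircle'
```

>>> {"op": "move_arm", "data": {
  "plan": [0,0,0,-0.03,0.05,0.6,100,0,0,0,0,0,1,100,0,0,0,0,0,0.9,100,0,0,0,0,0,0.5,100,0,0,0,0,0,0.26,100,0,0,0,0,0,0,100]
}}

```text
clock: 30.0
eef_pos: [657.9, 195.6, 223.3]
tcp_rot: [0.707, 0.707, -0.0, -0.0]
force: [0.2, 1.1, 1.3]
opening: 0.996
finger_force: 0.0
```

>>> {"op": "move_arm", "data": {
  "plan": [0,0,0,0,0,0,30,0,0,0,0,0,0,30,0,0,0,0,0,0,30,0,0,0,0,0,0,30,0,0,0,0,0,0,30,0,0,0,0,0,0,30,0,0,0,0,0,0,30,0,0,0,0,0,0,30],
  "squeeze": 20
}}

```text
clock: 30.8
eef_pos: [658.1, 196.1, 224.6]
tcp_rot: [0.707, 0.707, 0.0, 0.0]
force: [-1.4, -1.1, 6.1]
opening: 0.72
finger_force: 20.0
```

```bash
python3 go.py 445 206 44
```

```text
clk 30.8 tcp [658.1 196.1 224.6] yaw(y-tool)deg 0.06 tilt [0.0006 0.0001] op 0.72 ff 20.0 F [-1.4 -1.1  6.1]
units [ 0.41 -8.52  0.02]
```

>>> {"op": "move_arm", "data": {
  "plan": [0,0,0,0,0,-0.3,30,0,0,0,0,0,-0.8,30,0,0,0,0,0,-1,30,0,0,0,0,0,-0.9,30,0,0,0,0,-0.5,0,30,0,0,0,0.1,-0.9,0,30,0,0,0,0.1,-1,0,30,0,0,0,0.1,-1,0,30,0,0,0,0.1,-1,0,30,0,0,0,0,-1,0,30]
}}

```text
clock: 31.8
eef_pos: [521.1, 205.9, 298.4]
tcp_rot: [0.707, 0.708, -0.0, -0.0]
force: [-0.0, 0.6, -1.5]
opening: 0.719
finger_force: 20.0
```

>>> {"op": "move_arm", "data": {
  "plan": [0,0,0,0,-1,0,30,0,0,0,0,-0.9,0,30,0,0,0,0,-0.7,0,30,0,0,0,0,-0.4,0,30,0,0,0,0,-0.12,0.2,30,0,0,0,0,0,0.7,30,0,0,0,0,0,0.8,30,0,0,0,0,0,0.6,30,0,0,0,0,0,0.4,30,0,0,0,0,0,0.15,30]
}}

```text
clock: 32.8
eef_pos: [444.9, 205.7, 226.6]
tcp_rot: [0.707, 0.707, -0.001, -0.0]
force: [0.2, -0.5, -0.9]
opening: 0.717
finger_force: 20.0
```

>>> {"op": "move_arm", "data": {
  "plan": [0,0,0,0,0,0,30,0,0,0,0,0,0,30]
}}

```text
clock: 33.0
eef_pos: [445.2, 205.9, 228.1]
tcp_rot: [0.707, 0.707, 0.0, 0.0]
force: [0.3, 0.8, -0.3]
opening: 0.717
finger_force: 20.0
```

```bash
python3 go.py 445 205.8 44.4
```

```text
clk 33.0 tcp [445.2 205.9 228.1] yaw(y-tool)deg 0.05 tilt [0.0005 0.0003] op 0.717 ff 20.0 F [ 0.3  0.8 -0.3]
units [-0.01 -0.01  0.15]
```

>>> {"op": "move_arm", "data": {
  "plan": [0,0,0,0,0,0.08,30,0,0,0,0,0,0.06,30,0,0,0,0,0,0,30,0,0,0,0,0,0,78,0,0,0,0,0,0,85,0,0,0,0,0,0,100,0,0,0,0,0,0,100,0,0,0,0,0,0,100]
}}

```text
clock: 33.8
eef_pos: [445.0, 205.8, 224.2]
tcp_rot: [0.707, 0.707, 0.0, -0.0]
force: [0.4, -0.2, 0.2]
opening: 1.0
finger_force: 0.0
```

>>> {"op": "move_arm", "data": {
  "plan": [0,0,0,0,0,-0.3,100,0,0,0,0,0,-0.8,100,0,0,0,0,0,-1,100,0,0,0,0,0,-1,100,0,0,0,-0.5,0.1,-0.5,100,0,0,0,-1,0.2,0,100,0,0,0,-1,0.2,0,100,0,0,0,-1,0.2,0,100,0,0,0,-1,0.2,0,100,0,0,0,-1,0.2,0,100]
}}

```text
clock: 34.8
eef_pos: [472.6, 67.3, 314.8]
tcp_rot: [0.707, 0.708, 0.0, 0.0]
force: [0.1, 0.5, 0.6]
opening: 1.002
finger_force: 0.0
```

>>> {"op": "move_arm", "data": {
  "plan": [0,0,0,-1,0.2,0,100,0,0,0,-1,0.2,0,100,0,0,0,-1,0.3,0,100,0,0,0,-1,0.3,0,100,0,0,0,-1,0.3,0,100,0,0,0,-0.5,0.1,0,100,0,0,0,0,0,0,100,0,0,0,0,0,0,100]
}}

```text
clock: 35.6
eef_pos: [507.5, -68.3, 314.3]
tcp_rot: [0.707, 0.708, 0.0, -0.0]
force: [0.0, 1.4, 0.1]
opening: 1.001
finger_force: 0.0
```

```bash
python3 go.py 507 -76 26
python3 - <<'E'
from meas import *
st=manip.read_state(); s=snap('wrist','w7.png'); P=wcloud(s,st); print('roll wrist',circ(blob(P,507,-76,60,16,30)))
s=snap('top','t7.png'); P=cloud(s)
p=blob(P,445,206,60,49,62); print('tin',len(p)); p=len(p) and print(circ(p))
E
```

```text
clk 35.6 tcp [507.5 -68.3 314.3] yaw(y-tool)deg 0.08 tilt [-0.      0.0005] op 1.001 ff 0.0 F [0.  1.4 0.1]
units [-0.31 -0.02  4.33]
roll wrist (array([508.8, -77.4]), 30.7, 'ell', array([509. , -77.1]), array([59.7, 60.5]), 'mean', array([508.8, -75.9,  22.9]))
tin 737
(array([445.7, 206.9]), 34.1, 'ell', array([445.6, 206.7]), array([66.8, 67.2]), 'mean', array([445.3, 206.4,  55. ]))
```

>>> {"op": "move_arm", "data": {
  "plan": [0,0,0,-0.32,0,0.5,100,0,0,0,0,0,1,100,0,0,0,0,0,1,100,0,0,0,0,0,0.9,100,0,0,0,0,0,0.5,100,0,0,0,0,0,0.3,100,0,0,0,0,0,0.13,100,0,0,0,0,0,0,100]
}}

```text
clock: 36.5
eef_pos: [507.9, -77.1, 206.1]
tcp_rot: [0.707, 0.707, 0.0, 0.0]
force: [0.0, 0.4, 1.0]
opening: 0.997
finger_force: 0.0
```

>>> {"op": "move_arm", "data": {
  "plan": [0,0,0,0,0,0,20,0,0,0,0,0,0,20,0,0,0,0,0,0,20,0,0,0,0,0,0,20,0,0,0,0,0,0,20,0,0,0,0,0,0,20,0,0,0,0,0,0,20,0,0,0,0,0,0,20],
  "squeeze": 12
}}

```text
clock: 37.3
eef_pos: [507.8, -77.2, 206.1]
tcp_rot: [0.707, 0.707, 0.0, 0.0]
force: [-1.9, -0.5, 5.5]
opening: 0.636
finger_force: 12.0
```

```bash
python3 go.py 660.2 201.3 34
```

```text
clk 37.3 tcp [507.8 -77.2 206.1] yaw(y-tool)deg 0.05 tilt [ 0.0001 -0.0001] op 0.636 ff 12.0 F [-1.9 -0.5  5.5]
units [11.13  6.11 -0.32]
```

>>> {"op": "move_arm", "data": {
  "plan": [0,0,0,0,0,-0.3,20,0,0,0,0,0,-0.7,20,0,0,0,0,0,-1,20,0,0,0,0,0,-1,20,0,0,0,0,0,-1,20,0,0,0,0.5,0.3,0,20,0,0,0,1,0.5,0,20,0,0,0,1,0.6,0,20,0,0,0,1,0.6,0,20,0,0,0,1,0.6,0,20]
}}

```text
clock: 38.3
eef_pos: [573.1, 37.0, 305.5]
tcp_rot: [0.707, 0.708, -0.0, -0.0]
force: [0.3, -0.6, -1.1]
opening: 0.633
finger_force: 12.0
```

>>> {"op": "move_arm", "data": {
  "plan": [0,0,0,1,0.6,0,20,0,0,0,1,0.6,0,20,0,0,0,1,0.6,0,20,0,0,0,1,0.5,0,20,0,0,0,1,0.5,0,20,0,0,0,0.9,0.4,0,20,0,0,0,0.5,0.2,0,20,0,0,0,0.2,0.1,0.3,20,0,0,0,0,0,0.8,20,0,0,0,0,0,1,20]
}}

```text
clock: 39.3
eef_pos: [660.0, 199.7, 252.9]
tcp_rot: [0.707, 0.707, 0.0, 0.0]
force: [0.6, -0.3, -0.4]
opening: 0.635
finger_force: 12.0
```

>>> {"op": "move_arm", "data": {
  "plan": [0,0,0,0,0,0.8,20,0,0,0,0,0,0.5,20,0,0,0,0,0,0.15,20,0,0,0,0,0,0,20,0,0,0,0,0,0,20]
}}

```text
clock: 39.8
eef_pos: [660.3, 200.5, 218.1]
tcp_rot: [0.707, 0.707, 0.0, 0.0]
force: [-0.2, 0.1, -0.3]
opening: 0.634
finger_force: 12.0
```

```bash
python3 go.py 660.2 200.8 34.1
```

```text
clk 39.8 tcp [660.3 200.5 218.1] yaw(y-tool)deg 0.04 tilt [0.001  0.0004] op 0.634 ff 12.0 F [-0.2  0.1 -0.3]
units [ 0.01 -0.    0.16]
```

Lower, release, rise, and swing aside for a final look.

>>> {"op": "move_arm", "data": {
  "plan": [0,0,0,0,0,0.08,20,0,0,0,0,0,0.07,20,0,0,0,0,0,0,20,0,0,0,0,0,0,70,0,0,0,0,0,0,80,0,0,0,0,0,0,100,0,0,0,0,0,0,100,0,0,0,0,0,0,100]
}}

```text
clock: 40.6
eef_pos: [659.9, 200.5, 213.4]
tcp_rot: [0.707, 0.707, -0.0, -0.0]
force: [-0.1, 0.6, 0.2]
opening: 0.986
finger_force: 0.0
```

>>> {"op": "move_arm", "data": {
  "plan": [0,0,0,0,0,-0.3,100,0,0,0,0,0,-0.8,100,0,0,0,0,0,-1,100,0,0,0,0,0,-1,100,0,0,0,0,0,-1,100,0,0,0,0,0,-1,100,0,0,0,0,0,-1,100,0,0,0,-0.5,-0.2,-1,100,0,0,0,-1,-0.5,-0.5,100,0,0,0,-1,-0.5,0,100]
}}

```text
clock: 41.6
eef_pos: [629.8, 138.0, 406.1]
tcp_rot: [0.706, 0.708, 0.001, 0.001]
force: [1.2, -1.3, -0.3]
opening: 0.999
finger_force: 0.0
```

>>> {"op": "move_arm", "data": {
  "plan": [0,0,0,-1,-0.5,0,100,0,0,0,-1,-0.5,0,100,0,0,0,-1,-0.5,0,100,0,0,0,-1,-0.5,0,100,0,0,0,-1,-0.5,0,100,0,0,0,-1,-0.4,0,100,0,0,0,-0.6,0,0,100,0,0,0,-0.2,0,0,100,0,0,0,0,0,0,100,0,0,0,0,0,0,100]
}}

```text
clock: 42.6
eef_pos: [558.1, -31.0, 403.5]
tcp_rot: [0.706, 0.708, 0.0, -0.0]
force: [0.1, 0.2, 0.2]
opening: 0.995
finger_force: 0.0
```

```bash
python3 go.py 0 0 0
python3 - <<'E'
from meas import *
for n in('top','scene'):
    s=snap(n,n+'9.png'); P=cloud(s); print(n)
    for k,a in dict(tin=(445,206,60,49,62),roll=(660,201,60,24,36),glue=(644,-198,60,20,140),tm=(435,-202,60,25,85)).items():
        p=blob(P,*a); print(k,len(p),(rect(p) if k=='tm' else circ(p)) if len(p)>30 else '')
E
```

```text
clk 42.6 tcp [558.1 -31.  403.5] yaw(y-tool)deg 0.12 tilt [0.0001 0.0007] op 0.995 ff 0.0 F [0.1 0.2 0.2]
units [  1.28 -22.32   8.94]
top
tin 746 (array([445.8, 206.2]), 34.5, 'ell', array([445.8, 206.8]), array([67. , 68.4]), 'mean', array([445.1, 206.3,  54.9]))
roll 348 (array([660.3, 202. ]), 30.3, 'ell', array([660.4, 201.8]), array([58.9, 60.4]), 'mean', array([660.1, 202.1,  30.7]))
glue 47 (array([ 638.8, -217.9]), 12.4, 'ell', array([ 638. , -217.4]), array([14.9, 27.8]), 'mean', array([ 636.6, -216.2,  114.4]))
tm 0 
scene
tin 1033 (array([443.4, 207.9]), 34.7, 'ell', array([443.4, 208. ]), array([66.9, 68.7]), 'mean', array([441. , 209. ,  54.9]))
roll 405 (array([659. , 201.8]), 31.8, 'ell', array([658.3, 202.3]), array([58.9, 62.3]), 'mean', array([655.4, 203.3,  29.9]))
glue 866 (array([ 638.7, -193.7]), 28.4, 'ell', array([ 636.3, -191. ]), array([46.3, 56. ]), 'mean', array([ 626.8, -184.4,   78.6]))
tm 683 (array([ 431. , -198.1]), array([74.2, 39.1]), 85.8, array([ 425.2, -187.5,   54.8]))
```

View pics/scene9.png

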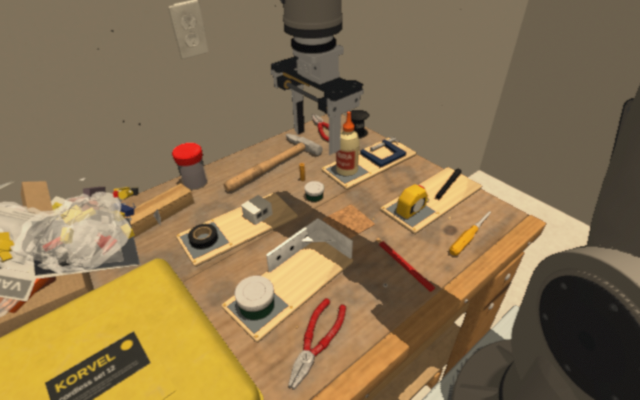

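The scene picture shows every supply upright on its own pad: roll (203,236), tin (255,293), glue (347,150), tape measure (412,200). The gripper is clear of all of them, so I'm handing in.

```bash
python3 -c "
from plant import hand_in
print(hand_in())"
```

```text
the job is handed in; nothing more can be done
None
```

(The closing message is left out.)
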